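# Find the tub lid that rocks and press it home

## Robot

A 6-joint arm with a two-finger parallel gripper is mounted at the origin on the work surface. World frame = base frame: x ahead of the robot, y to its left, z up, the work surface at z = 0. Lengths are in mm, angles in rad, forces in N, time in s.
With the tool pointing down it reaches from about 350 to 875 mm from the base axis. Payload 4.2 kg.
Tool frame: the origin (TCP) lies midway between the tips of the shut fingers; the grasp point (between the pads) lies 19 mm behind it (arm.tcp_to_grasp is the distance from the TCP to the grasp point, in mm); z points along the fingers, y is the line along which they close (so a half turn about z gives the same grasp; the last joint's range is limited). The gripper opens to 85 mm and grips with 20 to 120 N. Pads are 22 mm wide; open, the fingers measure 114 mm over their backs; the gripper's body (76 mm by 85 mm) begins 54 mm behind the grasp point. The pads swing forward as they close: fully open they stand 13 mm farther back than shut.
Start: joints at [-0.88, 0.385, 0.008, 0, -1.194, -0.259], TCP at [261.578, -567.605, 209.712] pointing down, gripper open.
Joint ranges: [-3.14, 3.14], [-1.21, 2.06], [-1.07, 1.41], [-3.16, 2.05], [-2.99, -0.16], [-3.1, 3.1]. Speed limits (rad/s): [2.79, 2.79, 3.14, 3.14, 3.14, 3.14].

## Interface

Orientations are given as a unit quaternion [x, y, z, w].
In Python, from bench import arm, imaging, job, models gives the robot as it stands.
- The arm moves only by the tool arm_command, never from a script. Its argument "rows" is a list of rows, each an object with "grip": the opening, from 0 (shut) to 1 (fully open); "linear": the shift along the tool's x, y, z in mm, a list of three; "rot": the turn, a rotation vector about the tool's x, y, z in rad, a list of three. In form: [{"grip": grip, "linear": [tx, ty, tz], "rot": [rx, ry, rz]}, ...]. A call has 1 to 10 rows; each row is the pose to reach, as a shift and turn from the pose commanded when the call began, along the tool's axes at that moment; what a row does not reach only later rows make up. A row lasts 1/8 s, in which the tool goes at most 62.5 mm and 10.7 degrees, less where a joint would pass 70% of its speed; a pose out of reach is approached as far as the arm can. A call with a gripper value outside its range is refused whole. The fingers move at their own pace and stop on an object; the grip force is fixed at half the most. Time passes only in rows, so rows that repeat a pose let the fingers close. It gives the time, the measured TCP pose, the force, the opening and the grip force at its end, in the units of the state.
- arm.read_state(): the state, without advancing time (a new reading comes with each control period).
- imaging.get_image(name): name is "scene" or "top"; returns a dict with "frame" (480x640x3 uint8, red, green, blue), "fx", "fy", "cx", "cy" (pixels), "k1" (the pictures are not rectified: a ray, as slopes to the right and down, at radius r is drawn at 1 + k1 r^2 times it, then the intrinsics apply), "extrinsics" (4x4, takes a point from world to camera coordinates). Camera axes: x right, y down, z forward; pixel columns grow to the right and rows downward; lengths in mm; the calibration is good to about 2 mm. A picture is of the moment at which its call begins. There is no depth.
- job.job_done(): hands the job in; it is judged then, once.
Trained networks look in a picture, given as the dict that the camera call returned (one of the last four; its "shot" number tells which), for a name from the list of things; names that differ only in an ending like _2 or _b are one class to them, and where a whole thing is asked for, a point or a joint stands for the part that bears it (a point fixed in the world has none). Each returns a list of dicts, best first, with "score" (0 to 1); they miss things now and then, are a little off and sometimes report something else, mostly with a low value. They report only what shows in the picture. A call takes as long as a camera call. They do not tell look-alikes from the thing itself.
- models.spot_in(picture, query): "rect" ([left, top, right, bottom] in pixels, round what is visible of it).
- models.tip_of(picture, query): "pixel" ([column, row] in pixels: a listed point, or the origin of a listed thing).
The state is a dict: "clock": time; "joints": joint angles; "joint_vel": joint speeds; "joint_efforts": joint torques, N m; "position": TCP position; "ee_rot": TCP orientation; "contact_force": force on the tool from outside, world axes, zero at the start; "wrist_torque": the same for the moment, N m; "gripper_width": finger opening in mm; "grasp_force": force on a finger pad.
Only numpy, scipy, OpenCV 4.12 (cv2) and the standard library are available. Lean on these libraries where they do the work, as an engineer would, in place of code of your own. Each camera call takes 0.05 s, during which the arm holds its last target. There are 200 camera calls.

## Task

Five identical lidded tubs stand in the black tray, and one lid has not been pushed on properly. Press down with a fingertip on the edge of one lid after another until you find the one that rocks, then press down on the middle of that lid until it is fully home. Do not pull any lid up, and leave the bottle, the jug and the small case where they stand.

Things in the scene. Friction and masses are not known exactly. Their poses are not given: they have to be found in the camera images.
- tray: black shallow tray, 220 x 340 mm, rim 26 mm high, fixed; origin under its centre, x along its short side, y along its long side, z up. In it stand five identical fixed white round tubs (76 mm diameter) with grey flat lids (84 mm diameter, skirt 18 mm deep): three at tray x = -46 mm, two at x = +46 mm
- place_1 (a point): middle of one tub, on the tray floor 14 mm above the table, z up. The lid's middle is straight above it: all lid tops are level and 72 to 80 mm above the table at the start; each tub stands at its own height, so height does not tell which lid is loose. Firm lids give evenly, less than 3 mm. Any of the five may be loose
- place_2 (a point): the same for tub place 2
- place_3 (a point): the same for tub place 3
- place_4 (a point): the same for tub place 4
- place_5 (a point): the same for tub place 5
- rock_x (a joint): tilt (rad) of the loose lid, wherever it is, about a level axis through its middle: 0 at the start, up to about 0.12 either way while its edge is pressed (1 to 2 N, 30 mm from the middle, drops that edge 4 to 5 mm); springs back when let go. The axes of rock_x and rock_y are square to each other, turned by an unknown angle about the vertical
- rock_y (a joint): the same about the second level axis
- seat (a joint): how far (m) the loose lid is pushed on, straight down: 0 at the start, about 0.005 fully home. It moves against about 8 N of friction when its middle is pressed, and stays where it is left; a light press on the edge only rocks it, a hard one (over 10 N) also pushes it on a little. Negative: pulled up. Once home it no longer rocks
- sanitiser: bystander: loose green pump bottle, 60 mm diameter, 149 mm high; origin under its centre, z up
- jug: bystander: loose clear jug with a handle on its +y side, 104 mm diameter, 140 mm high; origin under its centre, z up
- case: bystander: loose small black case with an orange band, 45 x 100 x 30 mm, left of the tray as the robot sees it; origin under its centre
There are look-alikes about, which are no part of the job. What is shaped like the part that bears rock_x but blue or brown is not meant.

How it is judged (in metres and radians):
On the way, in this order (a step that is already met when the one before it is completed fails the run):
1. the loose lid has been rocked by pressing its edge (tilted by more than 0.06 rad about either axis) (value of joint seat below 0.003 m and (value of joint any of rock_x, rock_y above 0.06 rad or value of joint any of rock_x, rock_y below -0.06 rad)), for 0.1 s.
2. the loose lid is pressed fully home (pushed on by more than 4 mm of 5) (value of joint seat above 0.004 m), for 0.2 s.
At the end, for the whole second after the job is handed in: The lid that rocked is pushed on by more than 4 mm of its 5 mm and level within 0.03 rad; the bottle, jug and case stand upright within 20 mm of where they were (value of joint seat above 0.004 m and value of joint rock_x between -0.03 and 0.03 rad and value of joint rock_y between -0.03 and 0.03 rad and distance of each of sanitiser, jug, case from where it was at the start of the episode below 0.02 m and angle between each of sanitiser, jug, case's own z axis and vertical below 0.2 rad); the robot touches nothing.
It fails at once if the loose lid is pulled up by more than 4 mm (value of joint seat below -0.004 m).
It fails at once if the bottle is moved by more than 30 mm, lifted or tipped (distance of sanitiser from where it was at the start of the episode above 0.03 m or angle between sanitiser's own z axis and vertical above 0.4 rad or height (world z) of sanitiser above 0.012 m).
It fails at once if the jug is moved by more than 30 mm, lifted or tipped (distance of jug from where it was at the start of the episode above 0.03 m or angle between jug's own z axis and vertical above 0.4 rad or height (world z) of jug above 0.012 m).
It fails at once if the case is moved by more than 30 mm, lifted or tipped (distance of case from where it was at the start of the episode above 0.03 m or angle between case's own z axis and vertical above 0.4 rad or height (world z) of case above 0.012 m).
It also fails if it takes over 51 s, if anything falls off the work surface, if the arm or the gripper's body presses on something with over 40 N, if the wrist force passes 120 N, or if a joint passes its speed limit or range.

## Working session

There is one attempt and no reset: what is moved stays moved. The work goes in short steps, Python scripts to look and compute and a tool call to move; the robot and the scene stay as the last step left them, time stands still between calls to the robot, and variables do not carry over. Pictures are saved under pics/ and viewed, at most 10 in all, crops included, and the job is handed in when it is done.

Besides the shell and the picture viewer there is one more tool, called after "Request:" in YAML: its name, and indented under it one key for each argument. arm_command: Moves the arm, as the interface text tells. Its arguments: {"type":"object","properties":{"rows":{"type":"array"}},"required":["rows"]}

```bash
mkdir -p pics
python3 - <<'E'
from bench import arm, imaging, models
import cv2
s=arm.read_state();print({k:s[k] for k in('clock','position','ee_rot','gripper_width','contact_force')})
for n in('top','scene'):
    p=imaging.get_image(n);cv2.imwrite(f'pics/{n}.png',p['frame'][:,:,::-1])
    print(n,p['fx'],p['fy'],p['cx'],p['cy'],p['k1'],p['extrinsics'])
    for q in('place_1','tray','sanitiser','jug','case'):
        print(q,[([round(v) for v in d['pixel']],round(d['score'],2)) for d in models.tip_of(p,q)][:8])
    print([([round(v) for v in d['rect']],round(d['score'],2)) for d in models.spot_in(p,'rock_x')][:9])
E
```

```text
{'clock': 0.0, 'position': array([ 261.30239814, -567.04865609,  208.62593475]), 'ee_rot': array([-2.14137167e-01,  9.76802991e-01,  1.05275861e-03, -2.85691474e-04]), 'gripper_width': 85.39704127701752, 'contact_force': array([-0.35879311,  1.19229626, -0.0035598 ])}
top 518.1024141529576 518.1024141529576 324.05548190057954 240.21845970064905 -0.09862725384612639 [[ 1.76567288e-02 -9.99825023e-01  6.17771154e-03 -4.65756098e+01]
 [-9.97216634e-01 -1.80576318e-02 -7.23388359e-02  5.91053100e+02]
 [ 7.24377331e-02 -4.88324950e-03 -9.97360982e-01  1.36127164e+03]
 [ 0.00000000e+00  0.00000000e+00  0.00000000e+00  1.00000000e+00]]
place_1 [([309, 230], 0.93), ([285, 255], 0.92), ([244, 252], 0.73), ([326, 261], 0.62), ([266, 221], 0.61)]
tray [([288, 236], 0.91)]
sanitiser [([173, 212], 0.8)]
jug [([484, 284], 0.72)]
case [([160, 287], 0.8)]
[([323, 138, 356, 168], 0.9), ([385, 228, 418, 258], 0.84), ([277, 319, 312, 348], 0.84), ([293, 210, 326, 243], 0.79)]
scene 505.9135190618559 505.9135190618559 322.29983824910113 241.46764002464366 -0.044994120510533614 [[-6.51501869e-01  7.58612284e-01  7.26073949e-03  3.89896887e+02]
 [ 5.71094050e-01  4.96714982e-01 -6.53548630e-01 -2.76261146e+02]
 [-4.99396537e-01 -4.21641589e-01 -7.56849701e-01  1.61768850e+03]
 [ 0.00000000e+00  0.00000000e+00  0.00000000e+00  1.00000000e+00]]
place_1 [([330, 241], 0.78), ([320, 272], 0.73), ([341, 298], 0.69), ([358, 266], 0.65), ([386, 292], 0.56)]
tray [([343, 280], 0.61)]
sanitiser [([436, 376], 0.71)]
jug [([232, 168], 0.96)]
case [([490, 320], 0.97)]
[([299, 247, 333, 276], 0.69), ([248, 195, 278, 219], 0.69), ([383, 195, 409, 223], 0.66), ([269, 230, 424, 351], 0.62)]
```

View pics/top.png

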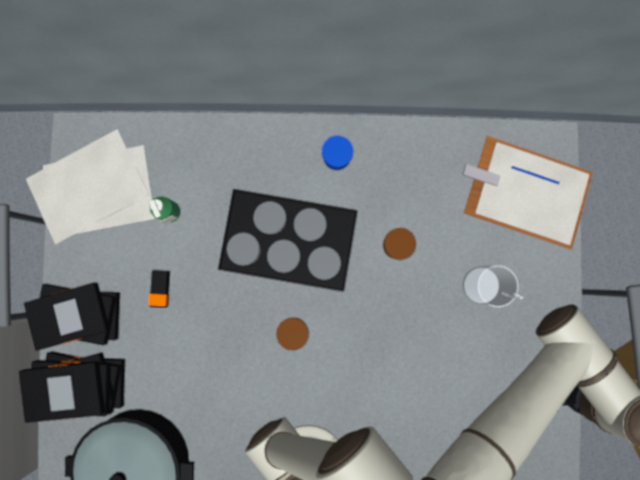

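View pics/scene.png

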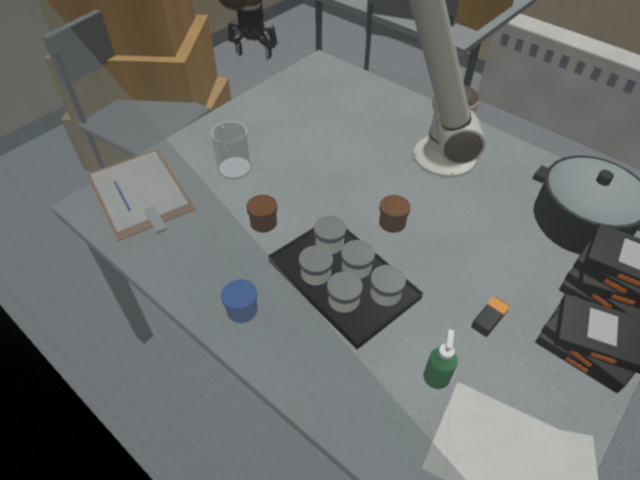

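The top view shows five grey lids in the tray at about (243,249), (283,256), (324,263), (269,218) and (310,225). The bottle is at (163,208), the jug at (492,285) and the case at (159,288). The blue and brown tubs are look-alikes. The scene view agrees.

```bash
cat > h.py <<'E'
import numpy as np, cv2
def toworld(p,px,z):
    K=np.array([[p['fx'],0,p['cx']],[0,p['fy'],p['cy']],[0,0,1.]])
    E=np.array(p['extrinsics']);out=[]
    for u,v in px:
        d=np.array([(u-p['cx'])/p['fx'],(v-p['cy'])/p['fy']]);s=d.copy()
        for _ in range(20): s=d/(1+p['k1']*(s@s))
        r=E[:3,:3].T@np.array([s[0],s[1],1]);c=-E[:3,:3].T@E[:3,3]
        out.append(c+r*(z-c[2])/r[2])
    return np.array(out)
E
python3 - <<'E'
from bench import imaging,arm
from h import *
from scipy.spatial.transform import Rotation as R
p=imaging.get_image('top');g=cv2.cvtColor(p['frame'],cv2.COLOR_RGB2GRAY)
m=np.zeros_like(g);cv2.fillPoly(m,[np.array([[235,192],[355,211],[343,288],[221,268]])],255)
b=((g>90)&(m>0)).astype(np.uint8)
n,_,st,ce=cv2.connectedComponentsWithStats(b)
for i in range(1,n):
    if st[i,4]>200: print(st[i],ce[i].round(1),toworld(p,[ce[i]],76)[0].round(1))
print('tray',toworld(p,[[288,240]],0).round())
for nme,u,z in(('san',(173,212),0),('jug',(484,284),0),('case',(160,287),0)):print(nme,toworld(p,[u],z).round())
Q=R.from_quat(arm.read_state()['ee_rot']);print(Q.as_matrix().round(4))
E
```

```text
[254 202  32  32 818] [269.3 217.4] [644.2 106.1  76. ]
[294 208  32  33 829] [309.6 224.1] [628.6   2.1  76. ]
[227 233  32  32 828] [242.7 248.6] [562.5 172.5  76. ]
[267 240  33  33 837] [283.1 255.7] [546.2  68.3  76. ]
[308 247  33  33 847] [323.8 262.8] [530.1 -36.1  76. ]
tray [[592.  62.   0.]]
san [[663. 379.   0.]]
jug [[ 482. -474.    0.]]
case [[458. 407.   0.]]
[[-0.9082 -0.4185  0.    ]
 [-0.4185  0.9082 -0.    ]
 [-0.     -0.     -1.    ]]
```

Request:
arm_command:
  rows:
    - {"grip": 0, "linear": [0, 0, 0], "rot": [0, 0, 0]}
    - {"grip": 0, "linear": [0, 0, 0], "rot": [0, 0, 0]}

```text
clock: 1.0
position: [261.6, -567.6, 209.7]
ee_rot: [-0.214, 0.977, -0.0, 0.0]
contact_force: [-0.6, -0.8, -0.0]
gripper_width: 51.7
grasp_force: 0.0
```

Request:
arm_command:
  rows:
    - {"grip": 0, "linear": [-436, 370, 0], "rot": [0, 0, 0]}
    - {"grip": 0, "linear": [-436, 370, 0], "rot": [0, 0, 0]}
    - {"grip": 0, "linear": [-436, 370, 0], "rot": [0, 0, 0]}
    - {"grip": 0, "linear": [-436, 370, 0], "rot": [0, 0, 0]}
    - {"grip": 0, "linear": [-436, 370, 0], "rot": [0, 0, 0]}
    - {"grip": 0, "linear": [-436, 370, 0], "rot": [0, 0, 0]}
    - {"grip": 0, "linear": [-436, 370, 0], "rot": [0, 0, 0]}
    - {"grip": 0, "linear": [-436, 370, 0], "rot": [0, 0, 0]}
    - {"grip": 0, "linear": [-436, 370, 0], "rot": [0, 0, 0]}
    - {"grip": 0, "linear": [-436, 370, 60], "rot": [0, 0, 0]}

```text
clock: 2.25
position: [508.6, -45.3, 153.4]
ee_rot: [-0.217, 0.976, -0.001, 0.007]
contact_force: [0.5, -0.5, -1.1]
gripper_width: 0.0
grasp_force: 0.0
```

Request:
arm_command:
  rows:
    - {"grip": 0, "linear": [0, 0, 40], "rot": [0, 0, 0]}
    - {"grip": 0, "linear": [0, 0, 60], "rot": [0, 0, 0]}
    - {"grip": 0, "linear": [0, 0, 65], "rot": [0, 0, 0]}
    - {"grip": 0, "linear": [0, 0, 65], "rot": [0, 0, 0]}
    - {"grip": 0, "linear": [0, 0, 65], "rot": [0, 0, 0]}

```text
clock: 2.88
position: [503.7, -49.1, 86.0]
ee_rot: [-0.214, 0.977, -0.0, 0.001]
contact_force: [-1.0, -0.7, 0.2]
gripper_width: -0.2
grasp_force: 0.0
```

Run:
```python
from bench import imaging,arm
import cv2
for n,(x0,y0,x1,y1) in {'scene':(220,140,460,320)}.items():
    p=imaging.get_image(n)['frame'][y0:y1,x0:x1,::-1]
    cv2.imwrite('pics/c1.png',cv2.resize(p,None,fx=3,fy=3,interpolation=cv2.INTER_CUBIC))
print(arm.read_state())
```

```text
{'clock': 2.925, 'joints': array([ 2.24354591e-01,  3.15340435e-01, -4.50798380e-01,  2.10439706e-04,
       -8.02046005e-01, -1.36353171e+00]), 'joint_vel': array([-0.00059874,  0.00229795, -0.00395372, -0.00233797,  0.00206396,
       -0.0011524 ]), 'joint_efforts': array([ 1.17680689e-02, -3.12040186e+01,  1.45730835e+01,  3.24046656e+00,
        2.10020349e-03,  1.63848676e-05]), 'position': array([503.53430567, -49.05276959,  85.91215263]), 'ee_rot': array([-2.14209496e-01,  9.76786866e-01, -6.45651115e-05,  1.30635252e-03]), 'contact_force': array([-0.08018354,  0.17278727,  0.25589175]), 'wrist_torque': array([0.0095816 , 0.02868454, 0.00886892]), 'grasp_force': 0.0, 'gripper_width': 0.07056715867729316}
```

View pics/c1.png

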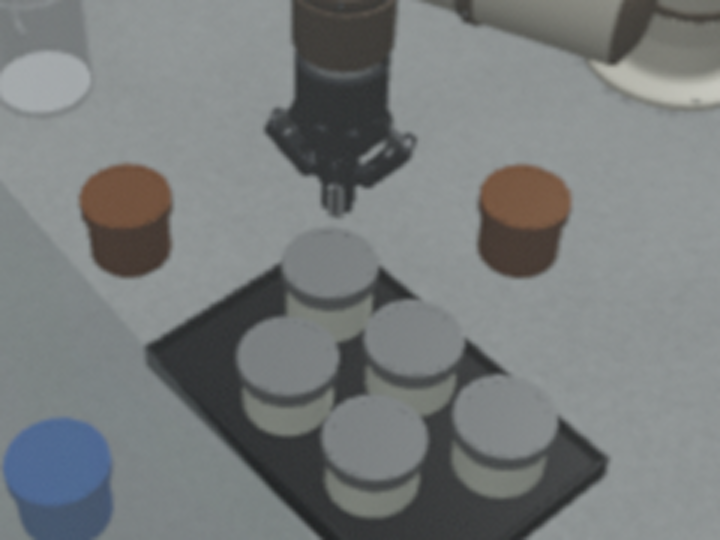

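The crop shows the shut fingertip at about (338,215), which looks slightly off lid E's rear edge (330,230). I'll check this by projection.

```bash
cat >> h.py <<'E'
def proj(p,w):
    E=np.array(p['extrinsics']);out=[]
    for q in w:
        c=E[:3,:3]@np.array(q)+E[:3,3];s=c[:2]/c[2];s=s*(1+p['k1']*(s@s));out.append([p['fx']*s[0]+p['cx'],p['fy']*s[1]+p['cy']])
    return np.array(out)
E
python3 - <<'E'
from bench import imaging
from h import *
p=imaging.get_image('scene')
w=[[503.5,-49,86],[503.5,-49,76],[530,-36,76],[530,-36,72],[530,-36,80],[644,106,76],[562,172.5,76]]
print(((proj(p,w)-[220,140])*3).round())
t=imaging.get_image('top')
print(proj(t,[[503.5,-49,86]]).round())
cv2.imwrite('pics/c2.png',cv2.resize(t['frame'][170:320,220:420,::-1],None,fx=4,fy=4,interpolation=cv2.INTER_CUBIC))
E
```

```text
[[336. 225.]
 [336. 233.]
 [328. 257.]
 [327. 260.]
 [328. 254.]
 [372. 425.]
 [502. 406.]]
[[329. 273.]]
```

View pics/c2.png

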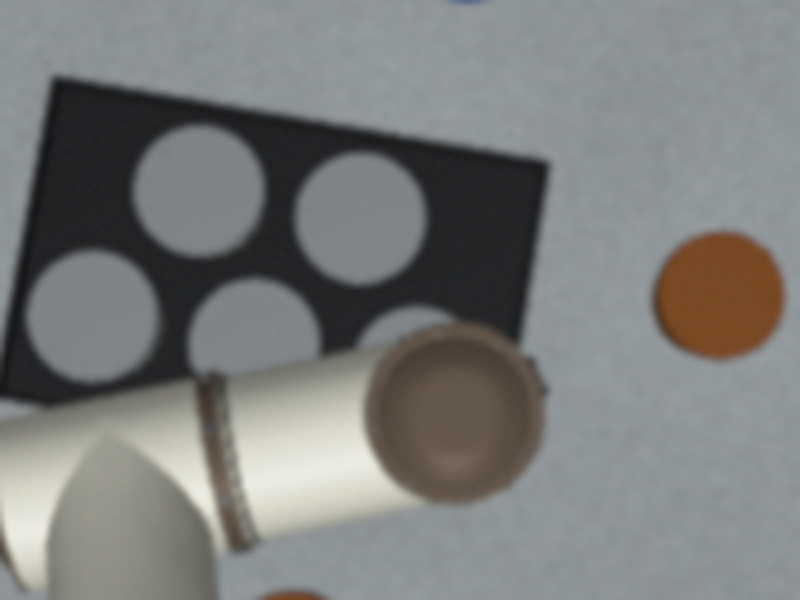

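The top crop shows the wrist over lid E's rear right. In the scene view, the tip and lids sit some pixels from where I predicted, so I'll check more closely at high zoom.

Run:
```python
from bench import imaging
from h import *
p=imaging.get_image('scene')
im=p['frame'][190:250,290:400,::-1]
im=cv2.resize(im,None,fx=7,fy=7,interpolation=cv2.INTER_CUBIC)
th=np.linspace(0,2*np.pi,40)
for c in((530,-36),(546,68),(629,2)):
  q=(proj(p,[[c[0]+42*np.cos(a),c[1]+42*np.sin(a),76] for a in th])-[290,190])*7+3
  cv2.polylines(im,[q.astype(int)],1,(0,255,0),1)
q=(proj(p,[[503.5,-49,86]])[0]-[290,190])*7+3
cv2.circle(im,tuple(q.astype(int)),4,(0,0,255),-1)
im=np.clip(im*1.3,0,255).astype(np.uint8)
cv2.imwrite('pics/c3.png',im)
```

```text
(no output)
```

View pics/c3.png

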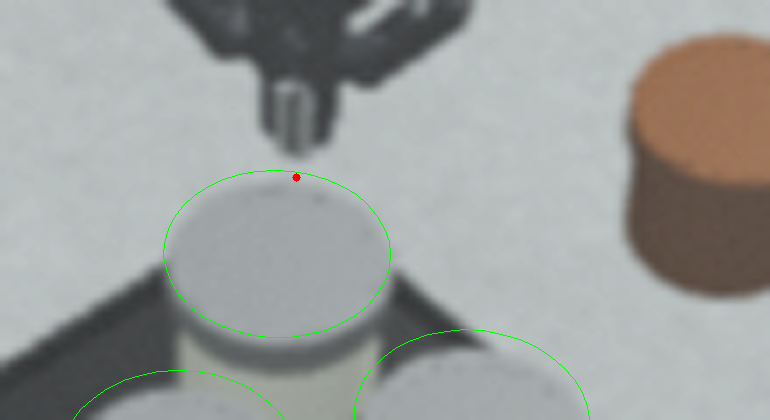

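Lid E matches its predicted outline to about 2 mm. The fingertip ends about 22 zoomed px above the predicted TCP, so I'll check the wrist centre in the top view to see whether that offset is horizontal.

Run:
```python
from bench import imaging
from h import *
t=imaging.get_image('top')
print('obs wrist cap',220+455/4,170+413/4)
for z in (86,200,250,300,350): print(z,proj(t,[[503.5,-49,z]]).round(1))
p=imaging.get_image('scene')
print(((proj(p,[[503.5,-49,z] for z in(86,100,120,140,180)])-[290,190])*7+3).round())
```

```text
obs wrist cap 333.75 273.25
86 [[328.7 273.2]]
200 [[329.5 272.8]]
250 [[329.8 272.6]]
300 [[330.3 272.3]]
350 [[330.7 272.1]]
[[297. 178.]
 [298. 152.]
 [299. 113.]
 [300.  74.]
 [303.  -7.]]
```

Request:
arm_command:
  rows:
    - {"grip": 0, "linear": [-3, 2, 4], "rot": [0, 0, 0]}
    - {"grip": 0, "linear": [-3, 2, 4], "rot": [0, 0, 0]}

```text
clock: 3.42
position: [504.5, -45.8, 80.3]
ee_rot: [-0.214, 0.977, 0.0, -0.0]
contact_force: [-0.1, -0.5, 0.1]
gripper_width: -0.2
grasp_force: 0.0
```

Request:
arm_command:
  rows:
    - {"grip": 0, "linear": [0, 0, 1.5], "rot": [0, 0, 0]}
    - {"grip": 0, "linear": [0, 0, 1.5], "rot": [0, 0, 0]}

```text
clock: 3.68
position: [504.5, -46.0, 79.0]
ee_rot: [-0.214, 0.977, 0.0, -0.0]
contact_force: [0.4, 0.5, 0.4]
gripper_width: -0.0
grasp_force: 0.0
```

Request:
arm_command:
  rows:
    - {"grip": 0, "linear": [0, 0, 1.5], "rot": [0, 0, 0]}
    - {"grip": 0, "linear": [0, 0, 1.5], "rot": [0, 0, 0]}

```text
clock: 3.92
position: [504.5, -46.1, 77.6]
ee_rot: [-0.214, 0.977, 0.0, -0.0]
contact_force: [-0.4, 0.1, 0.4]
gripper_width: -0.1
grasp_force: 0.0
```

Request:
arm_command:
  rows:
    - {"grip": 0, "linear": [0, 0, 1.5], "rot": [0, 0, 0]}
    - {"grip": 0, "linear": [0, 0, 1.5], "rot": [0, 0, 0]}

```text
clock: 4.18
position: [504.5, -46.0, 76.1]
ee_rot: [-0.214, 0.977, 0.0, -0.0]
contact_force: [-0.7, 0.0, 0.4]
gripper_width: 0.1
grasp_force: 0.0
```

Request:
arm_command:
  rows:
    - {"grip": 0, "linear": [0, 0, 1.5], "rot": [0, 0, 0]}
    - {"grip": 0, "linear": [0, 0, 1.5], "rot": [0, 0, 0]}

```text
clock: 4.42
position: [504.5, -46.1, 74.6]
ee_rot: [-0.214, 0.977, 0.0, -0.0]
contact_force: [0.5, 0.0, -0.2]
gripper_width: 0.2
grasp_force: 0.0
```

Request:
arm_command:
  rows:
    - {"grip": 0, "linear": [0, 0, 1.5], "rot": [0, 0, 0]}
    - {"grip": 0, "linear": [0, 0, 1.5], "rot": [0, 0, 0]}

```text
clock: 4.68
position: [504.5, -46.0, 73.1]
ee_rot: [-0.214, 0.977, 0.0, -0.0]
contact_force: [0.3, 0.5, -0.4]
gripper_width: 0.4
grasp_force: 0.0
```

Request:
arm_command:
  rows:
    - {"grip": 0, "linear": [0, 0, 1.5], "rot": [0, 0, 0]}
    - {"grip": 0, "linear": [0, 0, 1.5], "rot": [0, 0, 0]}

```text
clock: 4.92
position: [504.5, -46.0, 71.6]
ee_rot: [-0.214, 0.977, 0.0, -0.0]
contact_force: [-0.7, -0.6, -0.1]
gripper_width: -0.2
grasp_force: 0.0
```

Request:
arm_command:
  rows:
    - {"grip": 0, "linear": [0, 0, 1.5], "rot": [0, 0, 0]}
    - {"grip": 0, "linear": [0, 0, 1.5], "rot": [0, 0, 0]}

```text
clock: 5.18
position: [504.5, -46.1, 70.1]
ee_rot: [-0.214, 0.977, 0.0, -0.0]
contact_force: [1.1, 0.4, -0.1]
gripper_width: 0.2
grasp_force: 0.0
```

Request:
arm_command:
  rows:
    - {"grip": 0, "linear": [0, 0, 1.5], "rot": [0, 0, 0]}
    - {"grip": 0, "linear": [0, 0, 1.5], "rot": [0, 0, 0]}

```text
clock: 5.42
position: [504.5, -46.1, 68.6]
ee_rot: [-0.214, 0.977, 0.0, -0.0]
contact_force: [-0.2, 0.1, 0.1]
gripper_width: -0.1
grasp_force: 0.0
```

Run:
```python
from bench import imaging
from h import *
p=imaging.get_image('scene')
im=cv2.resize(p['frame'][190:250,290:400,::-1],None,fx=7,fy=7,interpolation=cv2.INTER_CUBIC)
q=((proj(p,[[504.5,-46,z] for z in(68.6,75)])-[290,190])*7+3).round().astype(int)
print(q)
for a in q: cv2.circle(im,tuple(map(int,a)),2,(0,0,255),-1)
cv2.imwrite('pics/c4.png',np.clip(im*1.3,0,255).astype(np.uint8))
```

```text
[[300 215]
 [301 203]]
```

View pics/c4.png

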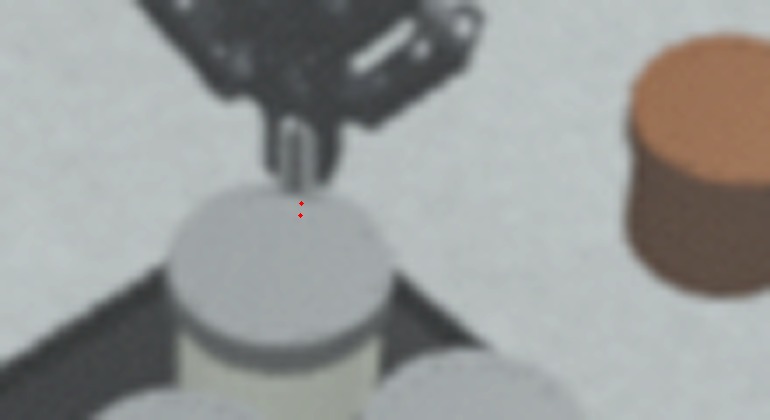

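The tip at (297,192) is now drawn in front of lid E's rear edge, so it is still above the lid. The real tip sits higher than the nominal TCP, and I'll keep descending.

Request:
arm_command:
  rows:
    - {"grip": 0, "linear": [0, 0, 1.5], "rot": [0, 0, 0]}
    - {"grip": 0, "linear": [0, 0, 1.5], "rot": [0, 0, 0]}

```text
clock: 5.72
position: [504.5, -46.1, 67.1]
ee_rot: [-0.214, 0.977, 0.0, -0.0]
contact_force: [0.2, 0.3, 0.6]
gripper_width: -0.5
grasp_force: 0.0
```

Request:
arm_command:
  rows:
    - {"grip": 0, "linear": [0, 0, 1.5], "rot": [0, 0, 0]}
    - {"grip": 0, "linear": [0, 0, 1.5], "rot": [0, 0, 0]}

```text
clock: 5.98
position: [504.5, -46.0, 65.6]
ee_rot: [-0.214, 0.977, 0.0, -0.0]
contact_force: [0.0, -0.4, 0.1]
gripper_width: -0.1
grasp_force: 0.0
```

Request:
arm_command:
  rows:
    - {"grip": 0, "linear": [0, 0, 1.5], "rot": [0, 0, 0]}
    - {"grip": 0, "linear": [0, 0, 1.5], "rot": [0, 0, 0]}

```text
clock: 6.22
position: [504.5, -46.0, 64.1]
ee_rot: [-0.214, 0.977, 0.0, -0.0]
contact_force: [0.3, 0.8, 0.6]
gripper_width: -0.1
grasp_force: 0.0
```

Request:
arm_command:
  rows:
    - {"grip": 0, "linear": [0, 0, 1.5], "rot": [0, 0, 0]}
    - {"grip": 0, "linear": [0, 0, 1.5], "rot": [0, 0, 0]}

```text
clock: 6.48
position: [504.5, -46.0, 62.6]
ee_rot: [-0.214, 0.977, 0.0, -0.0]
contact_force: [0.9, 0.2, -0.6]
gripper_width: -0.2
grasp_force: 0.0
```

Request:
arm_command:
  rows:
    - {"grip": 0, "linear": [0, 0, 1.5], "rot": [0, 0, 0]}
    - {"grip": 0, "linear": [0, 0, 1.5], "rot": [0, 0, 0]}

```text
clock: 6.72
position: [504.5, -46.0, 61.1]
ee_rot: [-0.214, 0.977, 0.0, -0.0]
contact_force: [0.1, -0.2, 0.8]
gripper_width: 0.3
grasp_force: 0.0
```

Request:
arm_command:
  rows:
    - {"grip": 0, "linear": [0, 0, 1.5], "rot": [0, 0, 0]}
    - {"grip": 0, "linear": [0, 0, 1.5], "rot": [0, 0, 0]}

```text
clock: 6.98
position: [504.5, -46.0, 59.6]
ee_rot: [-0.214, 0.977, 0.0, -0.0]
contact_force: [0.2, 0.7, -1.2]
gripper_width: 0.0
grasp_force: 0.0
```

Request:
arm_command:
  rows:
    - {"grip": 0, "linear": [0, 0, 1.5], "rot": [0, 0, 0]}
    - {"grip": 0, "linear": [0, 0, 1.5], "rot": [0, 0, 0]}

```text
clock: 7.22
position: [504.5, -46.0, 58.1]
ee_rot: [-0.214, 0.977, 0.0, -0.0]
contact_force: [-0.1, 1.3, -0.2]
gripper_width: 0.2
grasp_force: 0.0
```

Run:
```python
from bench import imaging
from h import *
p=imaging.get_image('scene')
im=cv2.resize(p['frame'][190:250,290:400,::-1],None,fx=7,fy=7,interpolation=cv2.INTER_CUBIC)
cv2.imwrite('pics/c5.png',np.clip(im*1.3,0,255).astype(np.uint8))
```

```text
(no output)
```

View pics/c5.png

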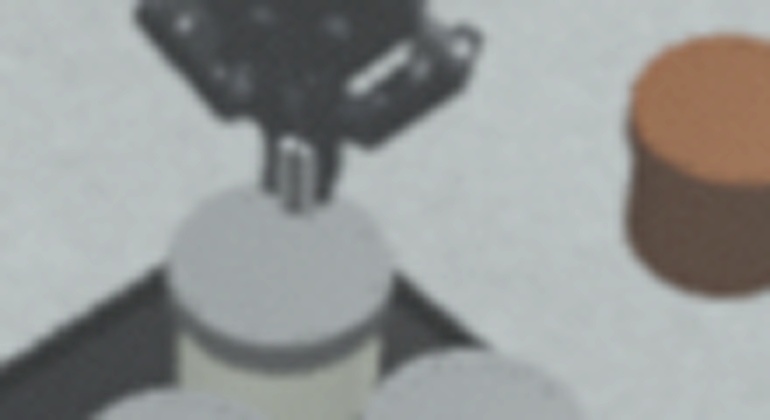

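The tip at (297,213) overlaps lid E in front of its rear edge and must be close to contact. I'll continue.

Request:
arm_command:
  rows:
    - {"grip": 0, "linear": [0, 0, 1], "rot": [0, 0, 0]}
    - {"grip": 0, "linear": [0, 0, 1], "rot": [0, 0, 0]}

```text
clock: 7.52
position: [504.5, -46.0, 57.1]
ee_rot: [-0.214, 0.977, 0.0, -0.0]
contact_force: [-0.5, -0.2, 0.2]
gripper_width: -0.0
grasp_force: 0.0
```

Request:
arm_command:
  rows:
    - {"grip": 0, "linear": [0, 0, 1], "rot": [0, 0, 0]}
    - {"grip": 0, "linear": [0, 0, 1], "rot": [0, 0, 0]}

```text
clock: 7.78
position: [504.7, -46.0, 56.4]
ee_rot: [-0.214, 0.977, -0.0, 0.0]
contact_force: [-0.7, -0.3, 2.3]
gripper_width: -0.1
grasp_force: 0.8
```

Request:
arm_command:
  rows:
    - {"grip": 0, "linear": [0, 0, 1], "rot": [0, 0, 0]}
    - {"grip": 0, "linear": [0, 0, 1], "rot": [0, 0, 0]}

```text
clock: 8.02
position: [504.7, -46.0, 55.6]
ee_rot: [-0.214, 0.977, -0.0, 0.0]
contact_force: [-1.2, 0.4, 5.4]
gripper_width: -0.2
grasp_force: 2.4
```

Request:
arm_command:
  rows:
    - {"grip": 0, "linear": [0, 0, 1], "rot": [0, 0, 0]}
    - {"grip": 0, "linear": [0, 0, 1], "rot": [0, 0, 0]}

```text
clock: 8.28
position: [504.7, -46.0, 54.9]
ee_rot: [-0.214, 0.977, -0.0, 0.0]
contact_force: [-2.5, 0.8, 7.9]
gripper_width: 0.1
grasp_force: 3.7
```

Lid E is firm, at about 3.5 N/mm from contact at z≈56.7. Next is lid D.

Request:
arm_command:
  rows:
    - {"grip": 0, "linear": [0, 0, -20], "rot": [0, 0, 0]}
    - {"grip": 0, "linear": [-29, 44, -26], "rot": [0, 0, 0]}
    - {"grip": 0, "linear": [-58.3, 88, -22], "rot": [0, 0, 0]}
    - {"grip": 0, "linear": [-58.3, 88, -13], "rot": [0, 0, 0]}
    - {"grip": 0, "linear": [-58.3, 88, -12], "rot": [0, 0, 0]}
    - {"grip": 0, "linear": [-58.3, 88, -12], "rot": [0, 0, 0]}

```text
clock: 9.02
position: [520.2, 57.3, 65.9]
ee_rot: [-0.214, 0.977, -0.0, -0.001]
contact_force: [-0.1, -0.3, -0.5]
gripper_width: -0.2
grasp_force: 0.0
```

Request:
arm_command:
  rows:
    - {"grip": 0, "linear": [0, 0, 2], "rot": [0, 0, 0]}
    - {"grip": 0, "linear": [0, 0, 2], "rot": [0, 0, 0]}

```text
clock: 9.28
position: [520.6, 57.7, 64.2]
ee_rot: [-0.214, 0.977, 0.0, -0.0]
contact_force: [-0.5, 0.1, 0.9]
gripper_width: -0.3
grasp_force: 0.0
```

Request:
arm_command:
  rows:
    - {"grip": 0, "linear": [0, 0, 2], "rot": [0, 0, 0]}
    - {"grip": 0, "linear": [0, 0, 2], "rot": [0, 0, 0]}

```text
clock: 9.52
position: [520.6, 58.2, 62.1]
ee_rot: [-0.214, 0.977, 0.0, -0.0]
contact_force: [-0.3, -0.4, 0.0]
gripper_width: 0.2
grasp_force: 0.0
```

Request:
arm_command:
  rows:
    - {"grip": 0, "linear": [0, 0, 2], "rot": [0, 0, 0]}
    - {"grip": 0, "linear": [0, 0, 2], "rot": [0, 0, 0]}

```text
clock: 9.78
position: [520.6, 58.3, 60.0]
ee_rot: [-0.214, 0.977, -0.0, -0.0]
contact_force: [-0.4, 0.2, -0.3]
gripper_width: -0.1
grasp_force: 0.0
```

Request:
arm_command:
  rows:
    - {"grip": 0, "linear": [0, 0, 1.5], "rot": [0, 0, 0]}
    - {"grip": 0, "linear": [0, 0, 1.5], "rot": [0, 0, 0]}

```text
clock: 10.02
position: [520.6, 58.3, 58.6]
ee_rot: [-0.214, 0.977, -0.0, -0.0]
contact_force: [-0.6, -0.3, 0.8]
gripper_width: -0.0
grasp_force: 0.0
```

Request:
arm_command:
  rows:
    - {"grip": 0, "linear": [0, 0, 1.5], "rot": [0, 0, 0]}
    - {"grip": 0, "linear": [0, 0, 1.5], "rot": [0, 0, 0]}

```text
clock: 10.28
position: [520.6, 58.3, 57.1]
ee_rot: [-0.214, 0.977, -0.0, -0.0]
contact_force: [-0.3, 0.5, 0.3]
gripper_width: 0.0
grasp_force: 0.0
```

Request:
arm_command:
  rows:
    - {"grip": 0, "linear": [0, 0, 1.5], "rot": [0, 0, 0]}
    - {"grip": 0, "linear": [0, 0, 1.5], "rot": [0, 0, 0]}

```text
clock: 10.52
position: [520.6, 58.2, 55.6]
ee_rot: [-0.214, 0.977, -0.0, -0.0]
contact_force: [0.7, -0.2, -0.2]
gripper_width: 0.0
grasp_force: 0.0
```

Request:
arm_command:
  rows:
    - {"grip": 0, "linear": [0, 0, 1.5], "rot": [0, 0, 0]}
    - {"grip": 0, "linear": [0, 0, 1.5], "rot": [0, 0, 0]}

```text
clock: 10.78
position: [520.6, 58.3, 54.1]
ee_rot: [-0.214, 0.977, -0.0, -0.0]
contact_force: [0.2, 0.3, 0.1]
gripper_width: -0.3
grasp_force: 0.0
```

Request:
arm_command:
  rows:
    - {"grip": 0, "linear": [0, 0, 1], "rot": [0, 0, 0]}
    - {"grip": 0, "linear": [0, 0, 1], "rot": [0, 0, 0]}

```text
clock: 11.02
position: [520.7, 58.3, 53.1]
ee_rot: [-0.214, 0.977, -0.0, -0.0]
contact_force: [-0.3, 0.4, -0.0]
gripper_width: 0.1
grasp_force: 0.0
```

Request:
arm_command:
  rows:
    - {"grip": 0, "linear": [0, 0, 1.5], "rot": [0, 0, 0]}
    - {"grip": 0, "linear": [0, 0, 1.5], "rot": [0, 0, 0]}

```text
clock: 11.28
position: [520.9, 58.3, 52.0]
ee_rot: [-0.214, 0.977, -0.0, 0.0]
contact_force: [-0.9, -0.4, 2.7]
gripper_width: -0.1
grasp_force: 1.2
```

Request:
arm_command:
  rows:
    - {"grip": 0, "linear": [0, 0, 1.5], "rot": [0, 0, 0]}
    - {"grip": 0, "linear": [0, 0, 1.5], "rot": [0, 0, 0]}

```text
clock: 11.52
position: [520.9, 58.3, 50.9]
ee_rot: [-0.214, 0.977, -0.0, 0.0]
contact_force: [-1.7, -0.4, 6.9]
gripper_width: -0.4
grasp_force: 3.3
```

Request:
arm_command:
  rows:
    - {"grip": 0, "linear": [0, 0, 1], "rot": [0, 0, 0]}
    - {"grip": 0, "linear": [0, 0, 1], "rot": [0, 0, 0]}

```text
clock: 11.78
position: [520.9, 58.3, 50.3]
ee_rot: [-0.214, 0.977, -0.0, 0.0]
contact_force: [-3.1, 0.2, 7.9]
gripper_width: 0.1
grasp_force: 4.4
```

Lid D is firm. Next is lid C.

Request:
arm_command:
  rows:
    - {"grip": 0, "linear": [0, 0, -20], "rot": [0, 0, 0]}
    - {"grip": 0, "linear": [-29, 44, -30], "rot": [0, 0, 0]}
    - {"grip": 0, "linear": [-58.3, 88, -22], "rot": [0, 0, 0]}
    - {"grip": 0, "linear": [-58.3, 88, -13], "rot": [0, 0, 0]}
    - {"grip": 0, "linear": [-58.3, 88, -12], "rot": [0, 0, 0]}
    - {"grip": 0, "linear": [-58.3, 88, -12], "rot": [0, 0, 0]}

```text
clock: 12.52
position: [536.5, 161.5, 60.9]
ee_rot: [-0.214, 0.977, -0.0, -0.001]
contact_force: [-0.4, -0.1, 0.2]
gripper_width: -0.1
grasp_force: 0.0
```

Request:
arm_command:
  rows:
    - {"grip": 0, "linear": [0, 0, 1.5], "rot": [0, 0, 0]}
    - {"grip": 0, "linear": [0, 0, 1.5], "rot": [0, 0, 0]}

```text
clock: 12.78
position: [536.9, 162.0, 59.9]
ee_rot: [-0.214, 0.977, 0.0, 0.0]
contact_force: [-0.3, 0.2, -0.6]
gripper_width: 0.0
grasp_force: 0.0
```

Request:
arm_command:
  rows:
    - {"grip": 0, "linear": [0, 0, 1.5], "rot": [0, 0, 0]}
    - {"grip": 0, "linear": [0, 0, 1.5], "rot": [0, 0, 0]}

```text
clock: 13.02
position: [536.8, 162.5, 58.2]
ee_rot: [-0.214, 0.977, -0.0, -0.0]
contact_force: [0.6, -0.2, 0.0]
gripper_width: 0.1
grasp_force: 0.0
```

Request:
arm_command:
  rows:
    - {"grip": 0, "linear": [0, 0, 1.5], "rot": [0, 0, 0]}
    - {"grip": 0, "linear": [0, 0, 1.5], "rot": [0, 0, 0]}

```text
clock: 13.28
position: [536.7, 162.6, 56.5]
ee_rot: [-0.214, 0.977, -0.0, -0.0]
contact_force: [1.0, 0.2, 0.4]
gripper_width: -0.2
grasp_force: 0.0
```

Request:
arm_command:
  rows:
    - {"grip": 0, "linear": [0, 0, 1.5], "rot": [0, 0, 0]}
    - {"grip": 0, "linear": [0, 0, 1.5], "rot": [0, 0, 0]}

```text
clock: 13.52
position: [536.7, 162.6, 55.0]
ee_rot: [-0.214, 0.977, -0.0, -0.0]
contact_force: [0.2, 0.6, -0.4]
gripper_width: 0.5
grasp_force: 0.0
```

Request:
arm_command:
  rows:
    - {"grip": 0, "linear": [0, 0, 1.5], "rot": [0, 0, 0]}
    - {"grip": 0, "linear": [0, 0, 1.5], "rot": [0, 0, 0]}

```text
clock: 13.78
position: [536.7, 162.6, 53.5]
ee_rot: [-0.214, 0.977, -0.0, -0.0]
contact_force: [0.9, 0.1, 0.3]
gripper_width: 0.2
grasp_force: 0.0
```

Request:
arm_command:
  rows:
    - {"grip": 0, "linear": [0, 0, 1.5], "rot": [0, 0, 0]}
    - {"grip": 0, "linear": [0, 0, 1.5], "rot": [0, 0, 0]}

```text
clock: 14.02
position: [537.0, 162.7, 52.3]
ee_rot: [-0.214, 0.977, 0.0, 0.0]
contact_force: [0.4, 1.0, 1.1]
gripper_width: 0.2
grasp_force: 0.5
```

Request:
arm_command:
  rows:
    - {"grip": 0, "linear": [0, 0, 1], "rot": [0, 0, 0]}
    - {"grip": 0, "linear": [0, 0, 1], "rot": [0, 0, 0]}

```text
clock: 14.28
position: [537.0, 162.7, 51.6]
ee_rot: [-0.214, 0.977, -0.0, 0.0]
contact_force: [-0.6, 0.3, 4.2]
gripper_width: -0.1
grasp_force: 1.8
```

Request:
arm_command:
  rows:
    - {"grip": 0, "linear": [0, 0, 1], "rot": [0, 0, 0]}
    - {"grip": 0, "linear": [0, 0, 1], "rot": [0, 0, 0]}

```text
clock: 14.52
position: [537.0, 162.7, 50.9]
ee_rot: [-0.214, 0.977, -0.0, 0.0]
contact_force: [-2.8, 0.5, 7.0]
gripper_width: -0.0
grasp_force: 3.2
```

Lid C is firm. Next is lid A.

Request:
arm_command:
  rows:
    - {"grip": 0, "linear": [0, 0, -20], "rot": [0, 0, 0]}
    - {"grip": 0, "linear": [-23, -47, -30], "rot": [0, 0, 0]}
    - {"grip": 0, "linear": [-46.6, -95, -22], "rot": [0, 0, 0]}
    - {"grip": 0, "linear": [-46.6, -95, -13], "rot": [0, 0, 0]}
    - {"grip": 0, "linear": [-46.6, -95, -12], "rot": [0, 0, 0]}
    - {"grip": 0, "linear": [-46.6, -95, -12], "rot": [0, 0, 0]}

```text
clock: 15.28
position: [618.1, 96.5, 62.0]
ee_rot: [-0.215, 0.977, -0.0, -0.0]
contact_force: [-0.1, 0.9, 0.1]
gripper_width: 0.0
grasp_force: 0.0
```

Request:
arm_command:
  rows:
    - {"grip": 0, "linear": [0, 0, 1.5], "rot": [0, 0, 0]}
    - {"grip": 0, "linear": [0, 0, 1.5], "rot": [0, 0, 0]}

```text
clock: 15.52
position: [618.6, 96.5, 61.1]
ee_rot: [-0.215, 0.977, 0.0, 0.0]
contact_force: [-1.4, 0.5, 0.2]
gripper_width: -0.2
grasp_force: 0.0
```

Request:
arm_command:
  rows:
    - {"grip": 0, "linear": [0, 0, 1.5], "rot": [0, 0, 0]}
    - {"grip": 0, "linear": [0, 0, 1.5], "rot": [0, 0, 0]}

```text
clock: 15.78
position: [618.8, 96.0, 59.2]
ee_rot: [-0.214, 0.977, 0.0, -0.0]
contact_force: [0.9, -0.1, -1.1]
gripper_width: 0.0
grasp_force: 0.0
```

Request:
arm_command:
  rows:
    - {"grip": 0, "linear": [0, 0, 1.5], "rot": [0, 0, 0]}
    - {"grip": 0, "linear": [0, 0, 1.5], "rot": [0, 0, 0]}

```text
clock: 16.02
position: [618.8, 95.7, 57.5]
ee_rot: [-0.214, 0.977, -0.0, -0.0]
contact_force: [0.6, -0.4, 0.5]
gripper_width: 0.1
grasp_force: 0.0
```

Request:
arm_command:
  rows:
    - {"grip": 0, "linear": [0, 0, 1.5], "rot": [0, 0, 0]}
    - {"grip": 0, "linear": [0, 0, 1.5], "rot": [0, 0, 0]}

```text
clock: 16.27
position: [618.8, 95.8, 56.0]
ee_rot: [-0.214, 0.977, 0.0, -0.0]
contact_force: [-0.7, -0.2, -0.1]
gripper_width: 0.1
grasp_force: 0.0
```

Request:
arm_command:
  rows:
    - {"grip": 0, "linear": [0, 0, 1.5], "rot": [0, 0, 0]}
    - {"grip": 0, "linear": [0, 0, 1.5], "rot": [0, 0, 0]}

```text
clock: 16.52
position: [618.8, 95.8, 54.5]
ee_rot: [-0.214, 0.977, -0.0, -0.0]
contact_force: [0.5, -0.4, -0.7]
gripper_width: -0.0
grasp_force: 0.0
```

Request:
arm_command:
  rows:
    - {"grip": 0, "linear": [0, 0, 1.5], "rot": [0, 0, 0]}
    - {"grip": 0, "linear": [0, 0, 1.5], "rot": [0, 0, 0]}

```text
clock: 16.77
position: [618.8, 95.8, 53.0]
ee_rot: [-0.214, 0.977, -0.0, -0.0]
contact_force: [0.3, -0.1, -0.2]
gripper_width: 0.4
grasp_force: 0.0
```

Request:
arm_command:
  rows:
    - {"grip": 0, "linear": [0, 0, 1], "rot": [0, 0, 0]}
    - {"grip": 0, "linear": [0, 0, 1], "rot": [0, 0, 0]}

```text
clock: 17.02
position: [618.9, 95.8, 52.1]
ee_rot: [-0.214, 0.977, -0.0, -0.0]
contact_force: [-0.3, 0.1, -0.4]
gripper_width: 0.2
grasp_force: 0.0
```

Request:
arm_command:
  rows:
    - {"grip": 0, "linear": [0, 0, 1], "rot": [0, 0, 0]}
    - {"grip": 0, "linear": [0, 0, 1], "rot": [0, 0, 0]}

```text
clock: 17.27
position: [618.9, 95.9, 51.2]
ee_rot: [-0.214, 0.977, 0.0, 0.0]
contact_force: [0.4, 0.5, -0.2]
gripper_width: 0.2
grasp_force: 0.0
```

Request:
arm_command:
  rows:
    - {"grip": 0, "linear": [0, 0, 1], "rot": [0, 0, 0]}
    - {"grip": 0, "linear": [0, 0, 1], "rot": [0, 0, 0]}

```text
clock: 17.52
position: [619.0, 95.9, 50.6]
ee_rot: [-0.214, 0.977, -0.0, 0.0]
contact_force: [-0.8, 0.0, 2.1]
gripper_width: -0.1
grasp_force: 1.2
```

Request:
arm_command:
  rows:
    - {"grip": 0, "linear": [0, 0, 1], "rot": [0, 0, 0]}
    - {"grip": 0, "linear": [0, 0, 1], "rot": [0, 0, 0]}

```text
clock: 17.77
position: [619.0, 95.8, 49.8]
ee_rot: [-0.214, 0.977, -0.0, 0.0]
contact_force: [-2.3, 0.2, 5.3]
gripper_width: 0.0
grasp_force: 2.6
```

Request:
arm_command:
  rows:
    - {"grip": 0, "linear": [0, 0, 1], "rot": [0, 0, 0]}
    - {"grip": 0, "linear": [0, 0, 1], "rot": [0, 0, 0]}

```text
clock: 18.02
position: [619.0, 95.8, 49.3]
ee_rot: [-0.214, 0.977, -0.0, 0.0]
contact_force: [-3.0, 1.1, 7.2]
gripper_width: 0.1
grasp_force: 3.6
```

Lid A is firm, so B should be the loose one. I'll rock it next.

Request:
arm_command:
  rows:
    - {"grip": 0, "linear": [0, 0, -20], "rot": [0, 0, 0]}
    - {"grip": 0, "linear": [29, -44, -30], "rot": [0, 0, 0]}
    - {"grip": 0, "linear": [57.7, -88, -22], "rot": [0, 0, 0]}
    - {"grip": 0, "linear": [57.7, -88, -13], "rot": [0, 0, 0]}
    - {"grip": 0, "linear": [57.7, -88, -12], "rot": [0, 0, 0]}
    - {"grip": 0, "linear": [57.7, -88, -12], "rot": [0, 0, 0]}

```text
clock: 18.77
position: [603.7, -7.3, 60.0]
ee_rot: [-0.215, 0.977, -0.0, 0.0]
contact_force: [-0.0, 0.1, 0.1]
gripper_width: -0.2
grasp_force: 0.0
```

Request:
arm_command:
  rows:
    - {"grip": 0, "linear": [0, 0, 1.5], "rot": [0, 0, 0]}
    - {"grip": 0, "linear": [0, 0, 1.5], "rot": [0, 0, 0]}

```text
clock: 19.02
position: [603.5, -7.5, 58.7]
ee_rot: [-0.215, 0.977, 0.0, 0.0]
contact_force: [-1.1, -0.4, 0.1]
gripper_width: 0.0
grasp_force: 0.0
```

Request:
arm_command:
  rows:
    - {"grip": 0, "linear": [0, 0, 1.5], "rot": [0, 0, 0]}
    - {"grip": 0, "linear": [0, 0, 1.5], "rot": [0, 0, 0]}

```text
clock: 19.27
position: [603.3, -8.2, 57.1]
ee_rot: [-0.214, 0.977, 0.0, -0.0]
contact_force: [1.2, -0.2, 0.5]
gripper_width: -0.1
grasp_force: 0.0
```

Request:
arm_command:
  rows:
    - {"grip": 0, "linear": [0, 0, 1.5], "rot": [0, 0, 0]}
    - {"grip": 0, "linear": [0, 0, 1.5], "rot": [0, 0, 0]}

```text
clock: 19.52
position: [603.2, -8.3, 55.6]
ee_rot: [-0.214, 0.977, 0.0, -0.0]
contact_force: [-0.0, -0.7, 0.1]
gripper_width: -0.1
grasp_force: 0.0
```

Request:
arm_command:
  rows:
    - {"grip": 0, "linear": [0, 0, 1.5], "rot": [0, 0, 0]}
    - {"grip": 0, "linear": [0, 0, 1.5], "rot": [0, 0, 0]}

```text
clock: 19.77
position: [603.2, -8.3, 54.0]
ee_rot: [-0.214, 0.977, 0.0, -0.0]
contact_force: [1.2, -0.7, 0.9]
gripper_width: 0.3
grasp_force: 0.0
```

Request:
arm_command:
  rows:
    - {"grip": 0, "linear": [0, 0, 1.5], "rot": [0, 0, 0]}
    - {"grip": 0, "linear": [0, 0, 1.5], "rot": [0, 0, 0]}

```text
clock: 20.02
position: [603.3, -8.2, 52.6]
ee_rot: [-0.214, 0.977, -0.0, -0.0]
contact_force: [-0.1, 0.7, 0.2]
gripper_width: 0.1
grasp_force: 0.1
```

Request:
arm_command:
  rows:
    - {"grip": 0, "linear": [0, 0, 1], "rot": [0, 0, 0]}
    - {"grip": 0, "linear": [0, 0, 1], "rot": [0, 0, 0]}

```text
clock: 20.27
position: [603.4, -8.2, 51.7]
ee_rot: [-0.214, 0.977, -0.0, 0.0]
contact_force: [-0.2, 0.7, 0.6]
gripper_width: -0.2
grasp_force: 0.3
```

Request:
arm_command:
  rows:
    - {"grip": 0, "linear": [0, 0, 1], "rot": [0, 0, 0]}
    - {"grip": 0, "linear": [0, 0, 1], "rot": [0, 0, 0]}

```text
clock: 20.52
position: [603.5, -8.2, 50.8]
ee_rot: [-0.214, 0.977, -0.0, 0.0]
contact_force: [-1.3, 0.8, 1.0]
gripper_width: -0.1
grasp_force: 0.6
```

Request:
arm_command:
  rows:
    - {"grip": 0, "linear": [0, 0, 1], "rot": [0, 0, 0]}
    - {"grip": 0, "linear": [0, 0, 1], "rot": [0, 0, 0]}

```text
clock: 20.78
position: [603.5, -8.1, 49.8]
ee_rot: [-0.214, 0.977, -0.0, 0.0]
contact_force: [-0.9, 0.7, 2.5]
gripper_width: 0.3
grasp_force: 0.8
```

Request:
arm_command:
  rows:
    - {"grip": 0, "linear": [0, 0, 1], "rot": [0, 0, 0]}
    - {"grip": 0, "linear": [0, 0, 1], "rot": [0, 0, 0]}

```text
clock: 21.02
position: [603.6, -8.1, 49.3]
ee_rot: [-0.214, 0.977, -0.0, 0.0]
contact_force: [-1.1, -0.0, 4.5]
gripper_width: 0.1
grasp_force: 2.3
```

Lid B rocks: it gave about 4 mm at roughly 1 N, then hit its stop. Now I'll press its middle.

Request:
arm_command:
  rows:
    - {"grip": 0, "linear": [0, 0, -9], "rot": [0, 0, 0]}
    - {"grip": 0, "linear": [0, 0, -12], "rot": [0, 0, 0]}
    - {"grip": 0, "linear": [-27.3, -1, -12], "rot": [0, 0, 0]}
    - {"grip": 0, "linear": [-27.3, -1, -10], "rot": [0, 0, 0]}
    - {"grip": 0, "linear": [-27.3, -1, -8], "rot": [0, 0, 0]}
    - {"grip": 0, "linear": [-27.3, -1, -6], "rot": [0, 0, 0]}
    - {"grip": 0, "linear": [-27.3, -1, -6], "rot": [0, 0, 0]}

```text
clock: 21.9
position: [627.9, 2.0, 54.5]
ee_rot: [-0.214, 0.977, 0.0, -0.0]
contact_force: [-0.2, 0.6, 0.4]
gripper_width: -0.1
grasp_force: 0.0
```

Request:
arm_command:
  rows:
    - {"grip": 0, "linear": [0, 0, 1], "rot": [0, 0, 0]}
    - {"grip": 0, "linear": [0, 0, 2], "rot": [0, 0, 0]}
    - {"grip": 0, "linear": [0, 0, 2], "rot": [0, 0, 0]}

```text
clock: 22.28
position: [628.6, 2.3, 52.9]
ee_rot: [-0.214, 0.977, -0.0, 0.0]
contact_force: [0.1, -0.7, 1.6]
gripper_width: -0.0
grasp_force: 0.5
```

Request:
arm_command:
  rows:
    - {"grip": 0, "linear": [0, 0, 1], "rot": [0, 0, 0]}
    - {"grip": 0, "linear": [0, 0, 2], "rot": [0, 0, 0]}
    - {"grip": 0, "linear": [0, 0, 2], "rot": [0, 0, 0]}

```text
clock: 22.65
position: [628.7, 2.3, 52.0]
ee_rot: [-0.214, 0.977, -0.0, 0.0]
contact_force: [-3.5, 0.0, 6.0]
gripper_width: -0.2
grasp_force: 3.2
```

Request:
arm_command:
  rows:
    - {"grip": 0, "linear": [0, 0, 1], "rot": [0, 0, 0]}
    - {"grip": 0, "linear": [0, 0, 2], "rot": [0, 0, 0]}
    - {"grip": 0, "linear": [0, 0, 2], "rot": [0, 0, 0]}

```text
clock: 23.02
position: [628.7, 2.3, 50.1]
ee_rot: [-0.214, 0.977, -0.0, 0.0]
contact_force: [-3.7, -0.2, 6.3]
gripper_width: 0.2
grasp_force: 3.4
```

Request:
arm_command:
  rows:
    - {"grip": 0, "linear": [0, 0, 1], "rot": [0, 0, 0]}
    - {"grip": 0, "linear": [0, 0, 2], "rot": [0, 0, 0]}
    - {"grip": 0, "linear": [0, 0, 2], "rot": [0, 0, 0]}

```text
clock: 23.4
position: [628.7, 2.3, 48.1]
ee_rot: [-0.214, 0.977, -0.0, 0.0]
contact_force: [-2.3, 0.2, 6.7]
gripper_width: -0.4
grasp_force: 3.4
```

Constant friction of about 6–7 N means it is seating. I'll press on until the force rises.

Request:
arm_command:
  rows:
    - {"grip": 0, "linear": [0, 0, 1], "rot": [0, 0, 0]}
    - {"grip": 0, "linear": [0, 0, 2], "rot": [0, 0, 0]}
    - {"grip": 0, "linear": [0, 0, 2], "rot": [0, 0, 0]}

```text
clock: 23.78
position: [628.7, 2.2, 47.6]
ee_rot: [-0.215, 0.977, -0.0, 0.0]
contact_force: [-5.0, 1.1, 12.1]
gripper_width: -0.1
grasp_force: 6.5
```

Request:
arm_command:
  rows:
    - {"grip": 0, "linear": [0, 0, 1], "rot": [0, 0, 0]}
    - {"grip": 0, "linear": [0, 0, 2], "rot": [0, 0, 0]}
    - {"grip": 0, "linear": [0, 0, 2], "rot": [0, 0, 0]}

```text
clock: 24.15
position: [628.8, 2.2, 47.4]
ee_rot: [-0.215, 0.977, -0.001, 0.001]
contact_force: [-9.0, 2.3, 21.2]
gripper_width: 0.2
grasp_force: 10.5
```

Request:
arm_command:
  rows:
    - {"grip": 0, "linear": [0, 0, 1], "rot": [0, 0, 0]}
    - {"grip": 0, "linear": [0, 0, 2], "rot": [0, 0, 0]}
    - {"grip": 0, "linear": [0, 0, 2], "rot": [0, 0, 0]}

```text
clock: 24.52
position: [628.9, 2.2, 47.2]
ee_rot: [-0.215, 0.977, -0.001, 0.001]
contact_force: [-11.9, 1.9, 28.5]
gripper_width: -0.0
grasp_force: 14.5
```

The lid is home: it travelled about 5 mm and then hit a hard stop. Lifting off straight up.

Request:
arm_command:
  rows:
    - {"grip": 0, "linear": [0, 0, -5], "rot": [0, 0, 0]}
    - {"grip": 0, "linear": [0, 0, -20], "rot": [0, 0, 0]}
    - {"grip": 0, "linear": [0, 0, -60], "rot": [0, 0, 0]}
    - {"grip": 0, "linear": [0, 0, -100], "rot": [0, 0, 0]}
    - {"grip": 0, "linear": [0, 0, -120], "rot": [0, 0, 0]}
    - {"grip": 0, "linear": [0, 0, -120], "rot": [0, 0, 0]}
    - {"grip": 0, "linear": [0, 0, -120], "rot": [0, 0, 0]}

```text
clock: 25.4
position: [627.8, 2.2, 159.3]
ee_rot: [-0.214, 0.977, 0.0, -0.001]
contact_force: [0.5, 0.3, 0.0]
gripper_width: 0.3
grasp_force: 0.0
```

```bash
python3 -c "
from bench import job,arm
print(arm.read_state()['position'],arm.read_state()['contact_force'])
print(job.job_done())"
```

```text
[627.78025606   2.22490664 159.3281079 ] [0.51684227 0.30357871 0.0070708 ]
the job is handed in; nothing more can be done
None
```

I found the loose lid, the far-row one on the robot's right at about (629, 2) mm, rocked it and pressed it about 5 mm down to a hard stop, then handed the job in at about 25 s; no verdict was returned.

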